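# Sort drum lugs into the trays and close them

### The job

Sort the three loose drum lugs on the cork board by type: slide each one off the left or right end of the board, without lifting it, so that it drops into the open tray on the side where the matching sample is fixed on the ledge. Then push both trays fully home under the board. Leave the samples and everything else where they are.

Things in the scene. Friction and masses are not known exactly. Their poses are not given: they have to be found in the camera images.
- station: Fixed red sorting station, cork board on top. Origin on the table under the board's centre; x away from the robot, y to the left. Cork surface 70 mm above the table, 240 (x) by 280 (y) mm; its left (+y) and right (-y) ends are open edges.
- board (a point): Centre of the cork board's surface, axes as the station's. A lip 6 mm high runs along its front (x = -120 to -114 mm), a fence 12 mm high along its back (x = 114 to 120); behind the fence a red ledge at the board's height, x = 120 to 175.
- tray_left (a joint): How far the left tray is slid out, m: 0 = fully home under the board, 0.12 = limit. It slides along the station's +y with light friction (about 2 N) and stays where it is left.
- tray_left_in (a point): Centre of the left tray's inner floor, 7 mm above the table; moves with the tray. Inside 206 (x) by 126 (y) mm, walls 4 mm thick, rim 55 mm above the table. The part of the tray that sticks out past the board is open from above. Axes parallel to the station's.
- tray_left_front (a point): Centre of the outer face of the left tray's front panel (grey, 240 mm along x, 10 mm thick, from 3 to 67 mm above the table), 35 mm above the table; moves with the tray. The face looks to the station's +y; when fully home it stands 150 mm from the station's origin along +y.
- tray_right (a joint): How far the right tray is slid out, m: 0 = fully home under the board, 0.12 = limit. It slides along the station's -y with light friction (about 2 N) and stays where it is left.
- tray_right_in (a point): Centre of the right tray's inner floor, 7 mm above the table; moves with the tray. Inside 206 (x) by 126 (y) mm, walls 4 mm thick, rim 55 mm above the table. The part of the tray that sticks out past the board is open from above. Axes parallel to the station's.
- tray_right_front (a point): Centre of the outer face of the right tray's front panel (grey, 240 mm along x, 10 mm thick, from 3 to 67 mm above the table), 35 mm above the table; moves with the tray. The face looks to the station's -y; when fully home it stands 150 mm from the station's origin along -y.
- sample_round: Sample of the round lug, fixed on a thin 50 x 56 x 4 mm plywood tile that stands on the ledge near one end of the station; shows which tray (the one at the same end, station +y or -y) takes the round lugs. Origin at the centre of the tile's underside. Not to be moved.
- sample_bar: The same for the bar lug, on a like tile near the other end of the ledge.
- round_a: Loose steel round lug on the cork board: a disc 42 mm in diameter and 12 mm tall that narrows to a 26 mm knob, 26 mm tall in all, about 90 g. Origin at the centre of its underside.
- round_b: Loose steel round lug on the cork board: a disc 42 mm in diameter and 12 mm tall that narrows to a 26 mm knob, 26 mm tall in all, about 90 g. Origin at the centre of its underside.
- bar_lug: Loose steel bar lug on the cork board: a bar 48 (its x) by 20 (y) by 20 (z) mm with a rounded top, about 90 g. Origin at the centre of its underside. At the start it lies within about 35 degrees of crosswise to the slide of the trays (its x near the station's x).
- jar: Bystander, to be left alone (sizes in mm): clear screw-top jar, 44 diameter, 50 tall, on the ledge between the samples; origin at the centre of its underside (as built).
- oil_bottle: Bystander, to be left alone (sizes in mm): small white bottle, 32 diameter, 75 tall, on the table in front of the station; origin at the centre of its underside (as built).
- tape_roll: Bystander, to be left alone (sizes in mm): cardboard roll, 84 outside diameter, 24 tall, lying flat on the table at the far right corner of the station; origin at the centre of its underside (as built).
- screwdriver: Bystander, to be left alone (sizes in mm): screwdriver, 160 long, lying on the table at the far left corner of the station, its handle towards the station; origin at the centre of its underside (as built).
- screw_cup: Bystander, to be left alone (sizes in mm): steel cup, 60 diameter, 50 tall, behind the station; origin at the centre of its underside (as built).
Mind the look-alikes: they are no part of the job. Leave any blue, green or yellow look-alike of the round_b alone.

How it is judged:
By the outcome, as a careful person would: the job done as asked, in the order asked, and still so for the second after the job is handed in, with the robot touching nothing.
It also fails if it takes over 72 s, if anything falls off the work surface, if the arm or the gripper's body presses on something with over 40 N, if the wrist force passes 120 N, or if a joint passes its speed limit or range.

### The arm

A 7-joint arm with a two-finger parallel gripper is mounted at the origin on the work surface. World frame = base frame: x ahead of the robot, y to its left, z up, the work surface at z = 0. Lengths are in m, angles in degrees, forces in N, time in s.
With the tool pointing down it reaches from about 0.4 to 0.875 m from the base axis. Payload 19.3 kg.
Tool frame: the origin (TCP) lies on the centre line of the jaws, within the pads' length; the fingertips stand 22 mm ahead of it and the grasp point (between the pads) lies 3 mm ahead of it; z points along the fingers, y is the line along which they close (so a half turn about z gives the same grasp; the last joint's range is limited). The gripper opens to 85 mm and grips with 20 to 120 N. Pads are 22 mm wide; open, the fingers measure 114 mm over their backs; the gripper's body (76 mm by 85 mm) begins 54 mm behind the grasp point. The pads swing forward as they close: fully open they stand 13 mm farther back than shut.
Start: joints at [-78.736, 29.874, -2.08, 91.645, 1.215, 58.505, -6.463], TCP at [0.165, 0.603, 0.253] pointing down, gripper open.
Joint ranges: [-166.77, 166.77], [-17.47, 122.26], [-85.68, 81.53], [9.62, 139.38], [-72.42, 252.41], [9.2, 110.78], [-144.41, 144.41]. Speed limits (degrees/s): [108.29, 108.29, 136.94, 136.94, 172.46, 172.46, 172.46].

### API

Orientations are given as a 3x3 rotation matrix whose columns are the frame's x, y, z axes.
In Python, from cell import manip gives the robot as it stands.
- The arm moves only by the tool arm_command, never from a script. Its argument "steps" is a list that holds one entry, the list of rows, each a list of 7 numbers: the turn, a rotation vector about the tool's x, y, z in degrees, then the shift along the tool's x, y, z in m, then the closure, from -1 (fully open) to 1 (shut). A call has 1 to 5 rows; each row shifts and turns the commanded pose from where the row before left it, along the tool's axes as they then stand; what a row does not reach is not made up. A row lasts 1/8 s, in which the tool goes at most 62.5 mm and 10.7 degrees, less where a joint would pass 70% of its speed; a pose out of reach is approached as far as the arm can. A call is refused whole if a number of a shift passes 0.0625 or a number of a turn 10.7, either way. A call with a gripper value outside its range is refused whole. The fingers move at their own pace and stop on an object; the grip force is fixed at half the most. Time passes only in rows, so rows that do not move let the fingers close. It gives the time, the measured TCP pose, the force, the opening and the grip force at its end, in the units of the state.
- manip.sense(): the state, without advancing time (a new reading comes with each control period).
- manip.get_image(name): name is "side" or "top"; returns the picture (420x560x3 uint8, blue, green, red); there is no depth.
- manip.calibration(name): a dict with "mtx" (3x3 intrinsics, pixels), "dist_coeffs" ([k1, k2, p1, p2, k3] as OpenCV has them; the pictures are not rectified), "R" (3x3) and "t" (3): a world point X has camera coordinates R X + t. Camera axes: x right, y down, z forward; pixel columns grow to the right and rows downward; lengths in m; the calibration is good to about 2 mm. A picture is of the moment at which its call begins. calibration takes no time and is no camera call.
- manip.job_done(): hands the job in; it is judged then, once.
The state is a dict: "t": time; "joint_positions": joint angles; "qvel": joint speeds; "tau": joint torques, N m; "position": TCP position; "eef_rot": TCP orientation; "ft_force": force on the tool from outside, world axes, zero at the start; "moment": the same for the moment, N m; "width": opening from 0.0 (shut) to 1.0 (fully open); "grip_force": force on a finger pad.
Only numpy, scipy, OpenCV 4.12 (cv2) and the standard library are available. Lean on these libraries where they do the work, as an engineer would, in place of code of your own. Each camera call takes 0.05 s, during which the arm holds its last target. There are 200 camera calls.

## Working session

There is one attempt and no reset: what is moved stays moved. The work goes in short steps, Python scripts to look and compute and a tool call to move; the robot and the scene stay as the last step left them, time stands still between calls to the robot, and variables do not carry over. Pictures are saved under pics/ and viewed, at most 10 in all, crops included, and the job is handed in when it is done.

Besides the shell and the picture viewer there is one more tool, called after ">>>" by a JSON object that holds its "api" and its "payload", one argument or row to a line. arm_command: Moves the arm, as the interface text tells. Its arguments: {"type":"object","properties":{"steps":{"type":"array"}},"required":["steps"]}

```bash
mkdir -p pics
cat > h.py <<'E'
import cv2,numpy as np
from cell import manip
def ray(cam,px,z):
    c=manip.calibration(cam);K,d,R,t=[np.array(c[k],float) for k in("mtx","dist_coeffs","R","t")]
    p=cv2.undistortPoints(np.array(px,float).reshape(-1,1,2),K,d).reshape(-1,2)
    D=np.c_[p,np.ones(len(p))]@R; C=-R.T@t.reshape(3)
    return C+D*((z-C[2])/D[:,2])[:,None]
def proj(cam,X):
    c=manip.calibration(cam);K,d,R,t=[np.array(c[k],float) for k in("mtx","dist_coeffs","R","t")]
    return cv2.projectPoints(np.array(X,float).reshape(-1,1,3),cv2.Rodrigues(R)[0],t,K,d)[0].reshape(-1,2)
E
python3 - <<'E'
from h import *
for n in("top","side"):
    im=manip.get_image(n);cv2.imwrite(f"pics/{n}0.png",im)
    c=manip.calibration(n);R=np.array(c["R"]);print(n,-R.T@np.array(c["t"]).reshape(3),R[2])
s=manip.sense();print(s["t"],s["position"],np.round(s["eef_rot"],3))
E
```

```text
top [0.53937789 0.04583671 0.86566321] [ 0.06033037 -0.02788848 -0.99778879]
side [0.44537423 0.87499622 0.72261419] [ 0.15394306 -0.79133311 -0.59168695]
0.1 [0.16471749 0.60260358 0.25278207] [[-0.965  0.264 -0.   ]
 [ 0.264  0.965 -0.001]
 [-0.    -0.001 -1.   ]]
```

View pics/top0.png

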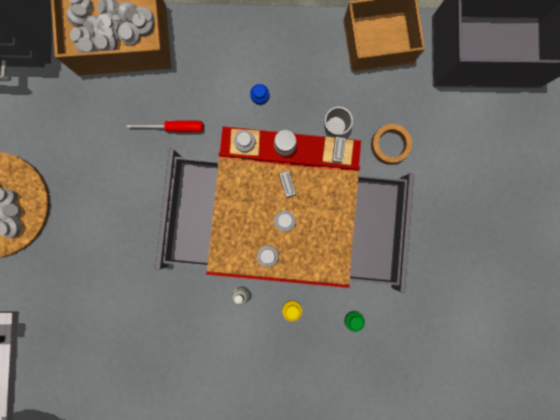

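View pics/side0.png

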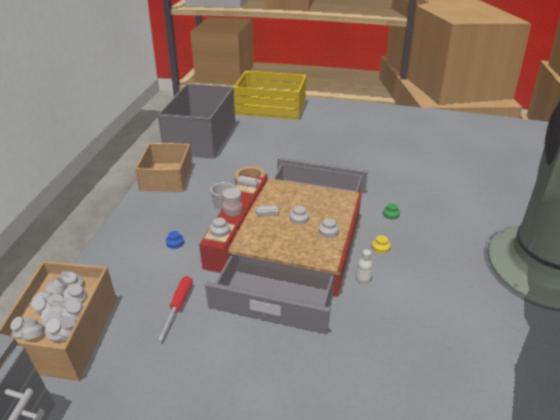

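The top view shows up = +x and left = +y. The round sample is at the left end (245,142) and the bar sample at the right end (338,150). The loose bar is at (288,184), and the loose rounds are at (285,221) and (268,256). The side view agrees and shows both trays slid out.

```bash
cat >> h.py <<'E'
def rot(a): return np.array([[np.cos(a),-np.sin(a)],[np.sin(a),np.cos(a)]])
def lugs(im,ori,a,cam="top"):
    """grey bright blobs on cork -> station xy of centre, long axis"""
    hsv=cv2.cvtColor(im,cv2.COLOR_BGR2HSV)
    m=((hsv[...,1]<70)&(hsv[...,2]>90)).astype(np.uint8)
    C=np.array([[-.112,-.14],[.112,-.14],[.112,.14],[-.112,.14]])@rot(a).T+ori
    q=proj(cam,np.c_[C,[.07]*4]).astype(np.int32)
    w=np.zeros_like(m);cv2.fillPoly(w,[q],1);m&=w
    for c in cv2.findContours(m,cv2.RETR_EXTERNAL,cv2.CHAIN_APPROX_NONE)[0]:
        if cv2.contourArea(c)<60: continue
        r=cv2.minAreaRect(c);b=ray(cam,cv2.boxPoints(r),.085)[:,:2]
        b=(b-ori)@rot(a);e=[b[1]-b[0],b[2]-b[1]];e.sort(key=lambda v:-np.hypot(*v))
        print("lug st",np.round(b.mean(0)*1e3),"px",np.round(r[0]),"size",[round(np.hypot(*v)*1e3) for v in e],"ang",np.degrees(np.arctan2(e[0][1],e[0][0])).round())
E
python3 - <<'E'
from h import *
im=cv2.imread("pics/top0.png")
hsv=cv2.cvtColor(im,cv2.COLOR_BGR2HSV)
m=(((hsv[...,0]<6)|(hsv[...,0]>174))&(hsv[...,1]>200)&(hsv[...,2]>60)).astype(np.uint8);m[:,:206]=0
pts=np.argwhere(m)[:,::-1]
h=cv2.minAreaRect(pts.astype(np.float32));b=cv2.boxPoints(h);print(b)
W=ray("top",b,.07)[:,:2];print(W.round(4))
# order: by x and y
W=W[np.argsort(W[:,0])];near=W[:2][np.argsort(-W[:2,1])];far=W[2:][np.argsort(-W[2:,1])]
yv=(near[0]-near[1]+far[0]-far[1]);yv/=np.hypot(*yv)
a=np.arctan2(-yv[0],yv[1]);ctr=W.mean(0);ori=ctr-rot(a)@[.0275,0]
print("size",np.hypot(*(near[0]-near[1])),np.hypot(*(far[0]-near[0])),"yaw",np.degrees(a),"ori",ori)
lugs(im,ori,a)
# side check: project board corners, draw
for n in("top","side"):
    v=cv2.imread(f"pics/{n}0.png")
    C=np.array([[-.12,-.14],[.175,-.14],[.175,.14],[-.12,.14]])@rot(a).T+ori
    cv2.polylines(v,[proj(n,np.c_[C,[.07]*4]).astype(np.int32)],True,(255,0,255),1)
    for s in(1,-1):
        F=np.array([[-.12,s*.27],[.12,s*.27]])@rot(a).T+ori
        cv2.polylines(v,[proj(n,np.c_[F,[.067]*2]).astype(np.int32)],False,(255,255,0),1)
    cv2.imwrite(f"pics/{n}ov.png",v)
v=np.hstack([cv2.resize(cv2.imread("pics/topov.png")[110:310,140:430],None,fx=1.37,fy=1.37),cv2.resize(cv2.imread("pics/sideov.png")[140:340,190:480],None,fx=1.37,fy=1.37)])
cv2.imwrite("pics/ov.png",v)
E
```

```text
[[206.85844 273.52173]
 [220.53563 126.49169]
 [361.61713 139.61554]
 [347.93994 286.64557]]
[[ 0.4631  0.1762]
 [ 0.7547  0.1547]
 [ 0.7322 -0.1286]
 [ 0.4388 -0.1005]]
size 0.27779026523199457 0.2923816333851779 yaw -4.769078361187586 ori [0.56978511 0.02773617]
lug st [-74.  25.] px [267. 256.] size [39, 38] ang -85.0
lug st [-2. -2.] px [284. 220.] size [37, 37] ang -85.0
lug st [70. -1.] px [287. 184.] size [48, 20] ang -158.0
```

View pics/ov.png

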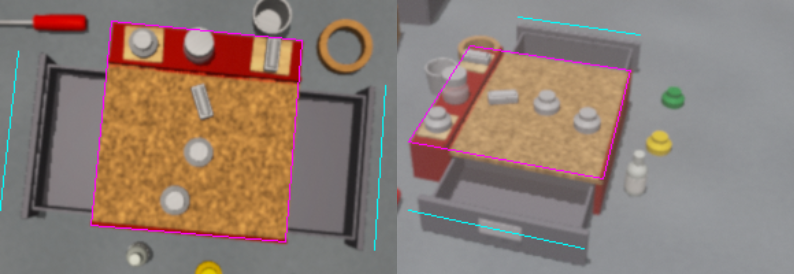

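The overlay fits the station outline in both views: yaw −4.8°, origin at (0.570, 0.028). The trays are out about 85 mm (left) and 100 mm (right), so both openings are wide enough. Rounds go left and the bar goes right. First I'll square the tool to the station, with its x along station +y and its y along station +x. The fingers will be partly open as a two-point pusher.

>>> {"api": "arm_command", "payload": {
  "steps": [
    [[0,0,10,0,0,0,0.53],[0,0,10,0,0,0,0.53],[0,0,10,0,0,0,0.53],[0,0,10,0,0,0,0.53],[0,0,10,0,0,0,0.53]]
  ]
}}

```text
t: 0.72
position: [0.1647, 0.6027, 0.253]
eef_rot: [[-0.413, 0.911, -0.0], [0.911, 0.413, -0.001], [-0.0, -0.0, -1.0]]
ft_force: [-0.5, -0.6, 0.1]
width: 0.237
grip_force: 0.0
```

>>> {"api": "arm_command", "payload": {
  "steps": [
    [[0,0,10,0,0,0,0.53],[0,0,10,0,0,0,0.53],[0,0,9.5,0,0,0,0.53],[0,0,0,0,0,0,0.53]]
  ]
}}

```text
t: 1.23
position: [0.1646, 0.6028, 0.253]
eef_rot: [[0.082, 0.997, 0.0], [0.997, -0.082, -0.001], [-0.001, 0.0, -1.0]]
ft_force: [-0.1, -0.0, -0.3]
width: 0.237
grip_force: 0.0
```

```bash
cat >> h.py <<'E'
A=np.radians(-4.77);O=np.array([.5698,.0277])
def st():
    s=manip.sense();R=np.array(s["eef_rot"]);p=np.array(s["position"])
    print("t",round(s["t"],2),"st",((p[:2]-O)@rot(A)*1e3).round(1),"z",round(p[2]*1e3,1),"yawerr",np.degrees(np.arctan2(R[1,1],R[0,1])-A).round(2),"tilt",R[:2,2].round(3),"F",np.round(s["ft_force"],1),"w",round(s["width"],3),"q",np.round(s["joint_positions"]))
E
python3 -c "
from h import *
st()"
```

```text
t 1.23 st [-451.7  539.4] z 253.0 yawerr 0.05 tilt [ 0.    -0.001] F [-0.1 -0.  -0.3] w 0.237 q [-92.  31.  18.  92. -10.  58. -76.]
```

>>> {"api": "arm_command", "payload": {
  "steps": [
    [[0,0,0,-0.04,0.03,0,0.53],[0,0,0,-0.04,0.03,0,0.53],[0,0,0,-0.04,0.03,0,0.53],[0,0,0,-0.04,0.03,0,0.53],[0,0,0,-0.04,0.03,0,0.53]]
  ]
}}

```text
t: 1.85
position: [0.2982, 0.3896, 0.2534]
eef_rot: [[0.078, 0.997, 0.0], [0.997, -0.078, 0.0], [0.0, 0.0, -1.0]]
ft_force: [-0.4, -0.2, 0.1]
width: 0.232
grip_force: 0.0
```

>>> {"api": "arm_command", "payload": {
  "steps": [
    [[0,0,0,-0.04,0.03,0,0.53],[0,0,0,-0.04,0.03,0,0.53],[0,0,0,-0.04,0.03,0,0.53],[0,0,0,-0.04,0.03,0,0.53],[0,0,0,-0.04,0.03,0,0.53]]
  ]
}}

```text
t: 2.48
position: [0.431, 0.1778, 0.2534]
eef_rot: [[0.078, 0.997, 0.0], [0.997, -0.078, 0.0], [0.0, 0.0, -1.0]]
ft_force: [0.5, 0.8, 1.1]
width: 0.235
grip_force: 0.0
```

>>> {"api": "arm_command", "payload": {
  "steps": [
    [[0,0,0,-0.04,0.03,0,0.53],[0,0,0,-0.04,0.03,0,0.53],[0,0,0,-0.04,0.03,0,0.53],[0,0,0,-0.035,0.03,0,0.53],[0,0,0,-0.035,0.03,0,0.53]]
  ]
}}

```text
t: 3.1
position: [0.5647, -0.0239, 0.2532]
eef_rot: [[0.079, 0.997, -0.0], [0.997, -0.079, 0.0], [0.0, -0.0, -1.0]]
ft_force: [-0.0, 1.3, -0.3]
width: 0.234
grip_force: 0.0
```

```bash
python3 -c "
from h import *
st()"
```

```text
t 3.1 st [ -0.8 -51.9] z 253.2 yawerr 0.27 tilt [-0.  0.] F [-0.   1.3 -0.3] w 0.234 q [-24.  27.  28. 102. -15.  55.   6.]
```

>>> {"api": "arm_command", "payload": {
  "steps": [
    [[0,0,0,0,0,0.05,0.53],[0,0,0,0,0,0.05,0.53],[0,0,0,0,0,0.04,0.53],[0,0,0,0,0,0.017,0.53],[0,0,0,0,0,0,0.53]]
  ]
}}

```text
t: 3.72
position: [0.5638, -0.0228, 0.0961]
eef_rot: [[0.082, 0.997, -0.001], [0.997, -0.082, -0.0], [-0.0, -0.001, -1.0]]
ft_force: [-0.2, 0.0, -0.2]
width: 0.229
grip_force: 0.0
```

>>> {"api": "arm_command", "payload": {
  "steps": [
    [[0,0,0,0.01,0,0,0.53],[0,0,0,0.012,0,0,0.53],[0,0,0,0.012,0,0,0.53],[0,0,0,0.012,0,0,0.53],[0,0,0,0.012,0,0,0.53]]
  ]
}}

```text
t: 4.35
position: [0.5689, 0.0362, 0.0964]
eef_rot: [[0.083, 0.997, 0.0], [0.997, -0.083, 0.0], [0.0, 0.0, -1.0]]
ft_force: [-0.5, -0.5, 0.3]
width: 0.233
grip_force: 0.3
```

```bash
python3 -c "
from h import *
st()
im=manip.get_image('side');t=manip.get_image('top')
cv2.imwrite('pics/p1.png',np.hstack([cv2.resize(t[110:310,140:430],None,fx=1.37,fy=1.37),cv2.resize(im[140:340,190:480],None,fx=1.37,fy=1.37)]))"
```

```text
t 4.35 st [-1.6  8.4] z 96.4 yawerr 0.0 tilt [0. 0.] F [-0.5 -0.5  0.3] w 0.233 q [-25.  40.  22. 108. -23.  37.   6.]
```

View pics/p1.png

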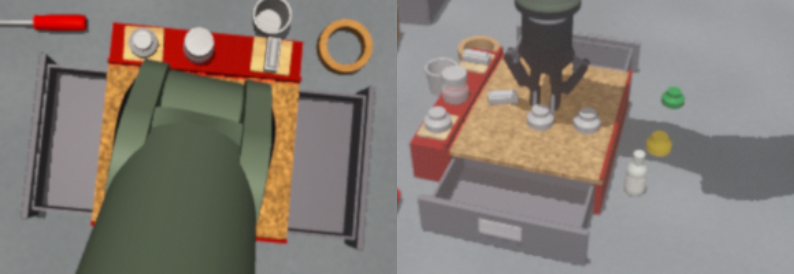

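The fingers cradle the first round at about (540,115) in the side half of the picture. I'll keep pushing, gently at the edge.

>>> {"api": "arm_command", "payload": {
  "steps": [
    [[0,0,0,0.014,0,0,0.53],[0,0,0,0.014,0,0,0.53],[0,0,0,0.014,0,0,0.53],[0,0,0,0.014,0,0,0.53],[0,0,0,0.014,0,0,0.53]]
  ]
}}

```text
t: 5.08
position: [0.5747, 0.106, 0.0963]
eef_rot: [[0.083, 0.997, -0.0], [0.997, -0.083, -0.0], [-0.0, -0.0, -1.0]]
ft_force: [0.2, 0.5, -0.4]
width: 0.233
grip_force: 0.2
```

>>> {"api": "arm_command", "payload": {
  "steps": [
    [[0,0,0,0.012,0,0,0.53],[0,0,0,0.012,0,0,0.53],[0,0,0,0.012,0,0,0.53],[0,0,0,0.012,0,0,0.53],[0,0,0,0.01,0,0,0.53]]
  ]
}}

```text
t: 5.7
position: [0.5795, 0.1636, 0.0963]
eef_rot: [[0.083, 0.997, 0.0], [0.997, -0.083, 0.0], [0.0, 0.0, -1.0]]
ft_force: [-0.0, 0.6, 0.4]
width: 0.236
grip_force: 0.0
```

```bash
python3 -c "
from h import *
st()
im=manip.get_image('side')
cv2.imwrite('pics/p2.png',im[140:340,190:480])"
```

```text
t 5.7 st [ -1.6 136.2] z 96.3 yawerr -0.0 tilt [0. 0.] F [-0.   0.6  0.4] w 0.236 q [-37.  42.  23. 103. -24.  40.  -5.]
```

View pics/p2.png

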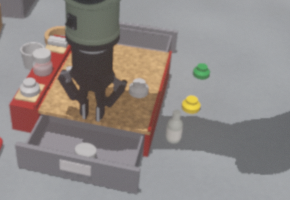

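The first round lies in the left tray, at (85,150) in the crop. Next is the second round.

>>> {"api": "arm_command", "payload": {
  "steps": [
    [[0,0,0,0,0,-0.05,0.53],[0,0,0,-0.041,-0.018,0,0.53],[0,0,0,-0.041,-0.018,0,0.53],[0,0,0,-0.041,-0.018,0,0.53],[0,0,0,-0.041,-0.018,0,0.53]]
  ]
}}

```text
t: 6.38
position: [0.4933, 0.0041, 0.1464]
eef_rot: [[0.084, 0.996, 0.0], [0.996, -0.084, -0.0], [-0.0, 0.0, -1.0]]
ft_force: [0.6, -0.4, -0.7]
width: 0.233
grip_force: 0.0
```

>>> {"api": "arm_command", "payload": {
  "steps": [
    [[0,0,0,0,0,0,0.53],[0,0,0,0,0,0.03,0.53],[0,0,0,0,0,0.02,0.53],[0,0,0,0,0,0,0.53]]
  ]
}}

```text
t: 6.88
position: [0.4937, 0.0057, 0.0954]
eef_rot: [[0.083, 0.997, -0.002], [0.997, -0.083, -0.0], [-0.0, -0.002, -1.0]]
ft_force: [0.9, 0.4, -0.9]
width: 0.238
grip_force: 0.0
```

```bash
python3 -c "
from h import *
st()"
```

```text
t 6.88 st [-74.  -28.3] z 95.4 yawerr -0.0 tilt [-0.002 -0.   ] F [ 0.9  0.4 -0.9] w 0.238 q [-23.  35.  21. 119. -24.  31.  11.]
```

>>> {"api": "arm_command", "payload": {
  "steps": [
    [[0,0,0,0.01,0,0,0.53],[0,0,0,0.01,0,0,0.53],[0,0,0,0.012,0,0,0.53],[0,0,0,0.012,0,0,0.53],[0,0,0,0.012,0,0,0.53]]
  ]
}}

```text
t: 7.5
position: [0.4988, 0.0621, 0.0964]
eef_rot: [[0.083, 0.997, 0.0], [0.997, -0.083, 0.0], [0.0, 0.0, -1.0]]
ft_force: [0.2, -1.4, 0.4]
width: 0.233
grip_force: 0.3
```

>>> {"api": "arm_command", "payload": {
  "steps": [
    [[0,0,0,0.012,0,0,0.53],[0,0,0,0.012,0,0,0.53],[0,0,0,0.012,0,0,0.53],[0,0,0,0.012,0,0,0.53],[0,0,0,0.012,0,0,0.53]]
  ]
}}

```text
t: 8.12
position: [0.5038, 0.1217, 0.0963]
eef_rot: [[0.084, 0.997, -0.0], [0.997, -0.084, -0.0], [-0.0, -0.0, -1.0]]
ft_force: [0.1, -0.5, -0.2]
width: 0.232
grip_force: 0.3
```

>>> {"api": "arm_command", "payload": {
  "steps": [
    [[0,0,0,0.01,0,0,0.53],[0,0,0,0.01,0,0,0.53],[0,0,0,0.01,0,0,0.53],[0,0,0,0.01,0,0,0.53],[0,0,0,0.008,0,0,0.53]]
  ]
}}

```text
t: 8.75
position: [0.5078, 0.1695, 0.0963]
eef_rot: [[0.083, 0.997, -0.0], [0.997, -0.083, 0.0], [0.0, -0.0, -1.0]]
ft_force: [0.2, -0.3, 0.9]
width: 0.236
grip_force: 0.0
```

```bash
python3 -c "
from h import *
st()
im=manip.get_image('side')
cv2.imwrite('pics/p3.png',im[140:340,190:480])"
```

```text
t 8.75 st [-73.6 136.1] z 96.3 yawerr -0.01 tilt [-0.  0.] F [ 0.2 -0.3  0.9] w 0.236 q [-42.  38.  24. 113. -25.  34.  -6.]
```

View pics/p3.png

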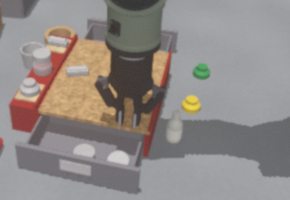

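Both rounds are in the left tray, at (84,151) and (118,158). Now the bar, pushed to the right.

>>> {"api": "arm_command", "payload": {
  "steps": [
    [[0,0,0,0,0,-0.05,0.53],[0,0,0,-0.031,0.036,0,0.53],[0,0,0,-0.031,0.036,0,0.53],[0,0,0,-0.016,0.036,0,0.53],[0,0,0,-0.016,0.036,0,0.53]]
  ]
}}

```text
t: 9.43
position: [0.6444, 0.0621, 0.1463]
eef_rot: [[0.084, 0.996, -0.0], [0.996, -0.084, 0.0], [0.0, -0.0, -1.0]]
ft_force: [-0.1, -0.0, -0.7]
width: 0.238
grip_force: 0.0
```

>>> {"api": "arm_command", "payload": {
  "steps": [
    [[0,0,0,0,0,0,0.53],[0,0,0,0,0,0.03,0.53],[0,0,0,0,0,0.02,0.53],[0,0,0,0,0,0,0.53]]
  ]
}}

```text
t: 9.93
position: [0.6423, 0.0633, 0.095]
eef_rot: [[0.083, 0.997, -0.003], [0.997, -0.083, -0.0], [-0.001, -0.003, -1.0]]
ft_force: [0.1, -0.4, 0.8]
width: 0.236
grip_force: 0.0
```

```bash
python3 -c "
from h import *
st()"
```

```text
t 9.93 st [69.3 41.5] z 95.0 yawerr -0.0 tilt [-0.003 -0.   ] F [ 0.1 -0.4  0.8] w 0.236 q [-26.  45.  24.  96. -25.  44.   5.]
```

Pushing slowly while the bar squares up, then a look.

>>> {"api": "arm_command", "payload": {
  "steps": [
    [[0,0,0,-0.012,0,0,0.53],[0,0,0,-0.01,0,0,0.53],[0,0,0,-0.008,0,0,0.53],[0,0,0,-0.008,0,0,0.53],[0,0,0,-0.008,0,0,0.53]]
  ]
}}

```text
t: 10.55
position: [0.6396, 0.0167, 0.0964]
eef_rot: [[0.083, 0.997, 0.0], [0.997, -0.083, 0.0], [0.0, 0.0, -1.0]]
ft_force: [-0.1, 1.2, 0.5]
width: 0.232
grip_force: 0.4
```

>>> {"api": "arm_command", "payload": {
  "steps": [
    [[0,0,0,-0.01,0,0,0.53],[0,0,0,-0.01,0,0,0.53],[0,0,0,-0.01,0,0,0.53]]
  ]
}}

```text
t: 10.92
position: [0.637, -0.0134, 0.0963]
eef_rot: [[0.084, 0.997, -0.0], [0.997, -0.084, -0.0], [-0.0, -0.0, -1.0]]
ft_force: [0.2, 0.7, 0.7]
width: 0.234
grip_force: 0.4
```

```bash
python3 -c "
from h import *
st()
im=manip.get_image('side')
t=manip.get_image('top')
cv2.imwrite('pics/p4.png',np.hstack([cv2.resize(t[110:310,140:430],None,fx=1.37,fy=1.37),cv2.resize(im[160:260,230:375],None,fx=2.74,fy=2.74)]))"
```

```text
t 10.93 st [ 70.4 -35.4] z 96.3 yawerr -0.02 tilt [-0. -0.] F [0.2 0.7 0.7] w 0.234 q [-19.  45.  23.  97. -24.  43.  11.]
```

View pics/p4.png

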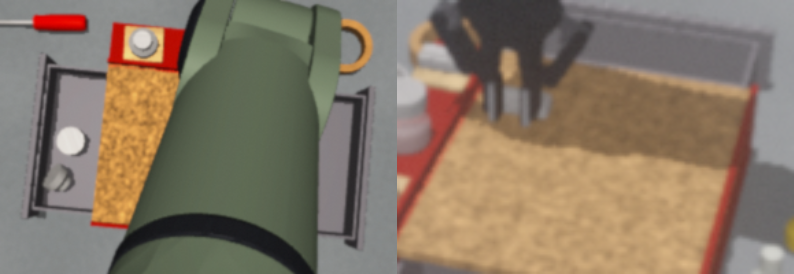

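The bar sits square against both fingers at about (518,100) in the right half. Continuing off the right end.

>>> {"api": "arm_command", "payload": {
  "steps": [
    [[0,0,0,-0.012,0,0,0.53],[0,0,0,-0.012,0,0,0.53],[0,0,0,-0.012,0,0,0.53],[0,0,0,-0.012,0,0,0.53],[0,0,0,-0.012,0,0,0.53]]
  ]
}}

```text
t: 11.65
position: [0.632, -0.0734, 0.0963]
eef_rot: [[0.084, 0.996, -0.0], [0.996, -0.084, -0.0], [-0.0, 0.0, -1.0]]
ft_force: [-0.1, -0.1, 0.0]
width: 0.239
grip_force: 0.2
```

>>> {"api": "arm_command", "payload": {
  "steps": [
    [[0,0,0,-0.01,0,0,0.53],[0,0,0,-0.01,0,0,0.53],[0,0,0,-0.01,0,0,0.53],[0,0,0,-0.01,0,0,0.53],[0,0,0,-0.006,0,0,0.53]]
  ]
}}

```text
t: 12.28
position: [0.6281, -0.1192, 0.0963]
eef_rot: [[0.084, 0.996, 0.0], [0.996, -0.084, -0.0], [-0.0, 0.0, -1.0]]
ft_force: [-0.5, -0.5, 0.8]
width: 0.23
grip_force: 0.0
```

>>> {"api": "arm_command", "payload": {
  "steps": [
    [[0,0,0,0,0,-0.04,0.53],[0,0,0,0,0,-0.06,0.53],[0,0,0,0.03,-0.04,-0.04,0.53],[0,0,0,0.05,-0.03,0,0.53],[0,0,0,0.06,0,0,0.53]]
  ]
}}

```text
t: 12.9
position: [0.5697, 0.0269, 0.2364]
eef_rot: [[0.085, 0.996, 0.001], [0.996, -0.085, 0.001], [0.001, 0.001, -1.0]]
ft_force: [1.9, 1.3, -0.0]
width: 0.238
grip_force: 0.0
```

```bash
python3 -c "
from h import *
st()
im=manip.get_image('side')
t=manip.get_image('top')
cv2.imwrite('pics/p5.png',np.hstack([cv2.resize(t[110:310,140:430],None,fx=1.37,fy=1.37),cv2.resize(im[140:340,190:480],None,fx=1.37,fy=1.37)]))"
```

```text
t 12.9 st [-0.  -0.8] z 236.4 yawerr -0.12 tilt [0.001 0.001] F [ 1.9  1.3 -0. ] w 0.238 q [-29.  29.  29. 102. -17.  53.   2.]
```

View pics/p5.png

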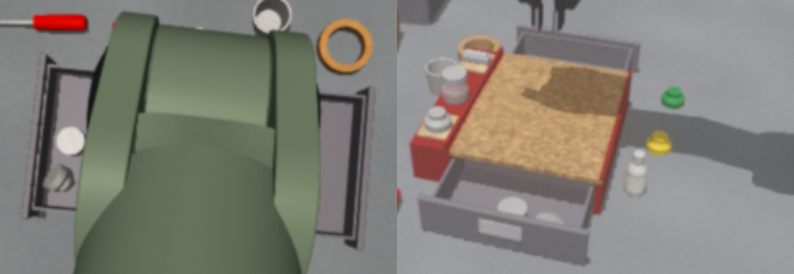

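The cork is clear and both rounds are in the left tray. The arm hides the right tray, so I'll measure it while pushing the left one home.

>>> {"api": "arm_command", "payload": {
  "steps": [
    [[0,0,0,0.06,0,0,0.53],[0,0,0,0.06,0,0,0.53],[0,0,0,0.06,0,0,0.53],[0,0,0,0.06,0,0,0.53],[0,0,0,0.06,0,0,0.53]]
  ]
}}

```text
t: 13.62
position: [0.5962, 0.327, 0.2354]
eef_rot: [[0.083, 0.997, 0.0], [0.997, -0.083, 0.0], [0.0, 0.0, -1.0]]
ft_force: [-0.2, -0.3, 0.9]
width: 0.234
grip_force: 0.0
```

```bash
python3 -c "
from h import *
st()
t=manip.get_image('top');cv2.imwrite('pics/t6.png',t)
# bright blobs inside right tray opening
hsv=cv2.cvtColor(t,cv2.COLOR_BGR2HSV)
for s,nm in((-1,'right'),(1,'left')):
    C=np.array([[-.1,s*.142],[.1,s*.142],[.1,s*.25],[-.1,s*.25]])@rot(A).T+O
    w=np.zeros(t.shape[:2],np.uint8);cv2.fillPoly(w,[proj('top',np.c_[C,[.03]*4]).astype(np.int32)],1)
    m=((hsv[...,1]<70)&(hsv[...,2]>125)&(w>0)).astype(np.uint8)
    for c in cv2.findContours(m,0,2)[0]:
        if cv2.contourArea(c)>25: r=cv2.minAreaRect(c);print(nm,r,((ray('top',[r[0]],.02)[:,:2]-O)@rot(A)*1e3).round())
cv2.imwrite('pics/c6.png',cv2.resize(t[110:310,140:430],None,fx=2,fy=2))"
```

```text
t 13.62 st [  1.4 300.5] z 235.4 yawerr 0.01 tilt [0. 0.] F [-0.2 -0.3  0.9] w 0.234 q [-50.  39.  27.  85. -19.  61. -24.]
right ((358.5902099609375, 239.5082244873047), (11.769646644592285, 70.2557373046875), 5.19442892074585) [[ -25. -163.]]
right ((364.2172546386719, 195.11065673828125), (10.954825401306152, 22.633935928344727), 5.19442892074585) [[  69. -167.]]
left ((196.98019409179688, 203.69802856445312), (32.73672866821289, 74.03076934814453), 5.710592269897461) [[ 18. 182.]]
left ((166.453857421875, 178.86923217773438), (3.8450767993927, 36.34217834472656), 7.125016689300537) [[ 64. 251.]]
```

View pics/c6.png

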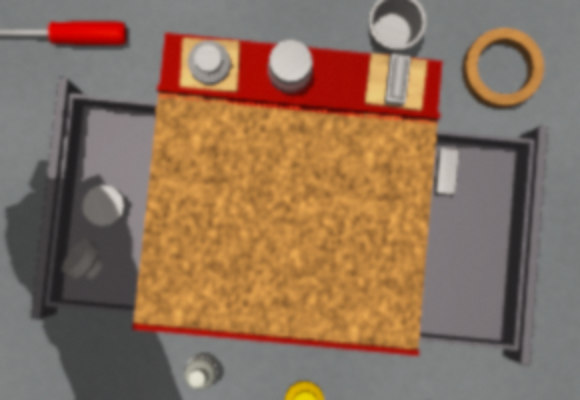

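The crop shows the bar in the right tray at (447,171), the rounds in the left tray at (103,206) and (82,260), and the samples and bystanders in place. Now pushing the left tray.

>>> {"api": "arm_command", "payload": {
  "steps": [
    [[0,0,0,0,0,0.055,0.53],[0,0,0,0,0,0.055,0.53],[0,0,0,0,0,0.045,0.53],[0,0,0,0,0,0.022,0.53],[0,0,0,-0.02,0,0,0.53]]
  ]
}}

```text
t: 14.3
position: [0.5938, 0.3058, 0.0572]
eef_rot: [[0.081, 0.997, -0.001], [0.997, -0.081, -0.0], [-0.0, -0.001, -1.0]]
ft_force: [0.5, -0.7, 0.1]
width: 0.238
grip_force: 0.0
```

>>> {"api": "arm_command", "payload": {
  "steps": [
    [[0,0,0,-0.015,0,0,0.53],[0,0,0,-0.015,0,0,0.53],[0,0,0,-0.01,0,0,0.53],[0,0,0,-0.01,0,0,0.53],[0,0,0,-0.01,0,0,0.53]]
  ]
}}

```text
t: 14.92
position: [0.5894, 0.2452, 0.0585]
eef_rot: [[0.083, 0.997, 0.0], [0.997, -0.083, 0.0], [0.0, 0.0, -1.0]]
ft_force: [-0.3, 1.6, 2.0]
width: 0.231
grip_force: 1.0
```

>>> {"api": "arm_command", "payload": {
  "steps": [
    [[0,0,0,-0.01,0,0,0.53],[0,0,0,-0.01,0,0,0.53],[0,0,0,-0.01,0,0,0.53],[0,0,0,-0.01,0,0,0.53],[0,0,0,-0.01,0,0,0.53]]
  ]
}}

```text
t: 15.55
position: [0.585, 0.195, 0.0583]
eef_rot: [[0.083, 0.997, -0.0], [0.997, -0.083, -0.0], [-0.0, -0.0, -1.0]]
ft_force: [-0.9, 1.9, 0.2]
width: 0.237
grip_force: 1.0
```

```bash
python3 -c "
from h import *
st()"
```

```text
t 15.55 st [  1.2 167.9] z 58.3 yawerr -0.02 tilt [-0. -0.] F [-0.9  1.9  0.2] w 0.237 q [-37.  46.  20. 101. -24.  37.  -9.]
```

>>> {"api": "arm_command", "payload": {
  "steps": [
    [[0,0,0,-0.002,0,0,0.53],[0,0,0,-0.002,0,0,0.53],[0,0,0,-0.0015,0,0,0.53],[0,0,0,0,0,0,0.53]]
  ]
}}

```text
t: 16.05
position: [0.5848, 0.1901, 0.0583]
eef_rot: [[0.083, 0.997, 0.0], [0.997, -0.083, -0.0], [-0.0, 0.0, -1.0]]
ft_force: [0.3, -0.1, -0.0]
width: 0.238
grip_force: 0.1
```

>>> {"api": "arm_command", "payload": {
  "steps": [
    [[0,0,0,-0.001,0,0,0.53],[0,0,0,0,0,0,0.53]]
  ]
}}

```text
t: 16.3
position: [0.5847, 0.1891, 0.0583]
eef_rot: [[0.084, 0.997, 0.0], [0.997, -0.084, -0.0], [-0.0, 0.0, -1.0]]
ft_force: [1.2, 0.4, 0.5]
width: 0.239
grip_force: 0.5
```

Not at the stop yet, so 1 mm steps until the force rises.

>>> {"api": "arm_command", "payload": {
  "steps": [
    [[0,0,0,-0.001,0,0,0.53],[0,0,0,0,0,0,0.53]]
  ]
}}

```text
t: 16.55
position: [0.5847, 0.1889, 0.0584]
eef_rot: [[0.083, 0.997, 0.0], [0.997, -0.083, 0.001], [0.001, 0.0, -1.0]]
ft_force: [0.7, 5.1, -1.5]
width: 0.237
grip_force: 2.6
```

>>> {"api": "arm_command", "payload": {
  "steps": [
    [[0,0,0,-0.001,0,0,0.53],[0,0,0,0,0,0,0.53]]
  ]
}}

```text
t: 16.8
position: [0.5847, 0.1888, 0.0584]
eef_rot: [[0.082, 0.997, 0.001], [0.997, -0.082, 0.002], [0.002, 0.0, -1.0]]
ft_force: [2.4, 10.0, -2.7]
width: 0.232
grip_force: 4.9
```

>>> {"api": "arm_command", "payload": {
  "steps": [
    [[0,0,0,-0.001,0,0,0.53],[0,0,0,0,0,0,0.53]]
  ]
}}

```text
t: 17.05
position: [0.5847, 0.1888, 0.0584]
eef_rot: [[0.082, 0.997, 0.001], [0.997, -0.082, 0.003], [0.003, 0.001, -1.0]]
ft_force: [3.7, 14.4, -3.6]
width: 0.236
grip_force: 7.2
```

The force climbs with no further motion, so the left tray is home. Next I'll go over to the right side.

>>> {"api": "arm_command", "payload": {
  "steps": [
    [[0,0,0,0.013,0,0,0.53],[0,0,0,0.02,0,0,0.53],[0,0,0,0,0,-0.06,0.53],[0,0,0,0,0,-0.06,0.53],[0,0,0,0,0,-0.05,0.53]]
  ]
}}

```text
t: 17.68
position: [0.5872, 0.2201, 0.2307]
eef_rot: [[0.083, 0.997, 0.001], [0.997, -0.083, 0.0], [0.0, 0.001, -1.0]]
ft_force: [1.1, 0.2, -0.0]
width: 0.236
grip_force: 0.0
```

>>> {"api": "arm_command", "payload": {
  "steps": [
    [[0,0,0,-0.05,0,0,0.53],[0,0,0,-0.05,0,0,0.53],[0,0,0,-0.05,0,0,0.53],[0,0,0,-0.05,0,0,0.53],[0,0,0,-0.05,0,0,0.53]]
  ]
}}

```text
t: 18.3
position: [0.5664, -0.0306, 0.2285]
eef_rot: [[0.083, 0.997, 0.0], [0.997, -0.083, -0.0], [-0.0, 0.0, -1.0]]
ft_force: [1.5, -0.5, 0.7]
width: 0.236
grip_force: 0.0
```

>>> {"api": "arm_command", "payload": {
  "steps": [
    [[0,0,0,-0.052,0,0,0.53],[0,0,0,-0.052,0,0,0.53],[0,0,0,-0.052,0,0,0.53],[0,0,0,-0.052,0,0,0.53],[0,0,0,-0.052,0,0,0.53]]
  ]
}}

```text
t: 18.92
position: [0.5451, -0.29, 0.2284]
eef_rot: [[0.083, 0.997, -0.0], [0.997, -0.083, 0.0], [-0.0, -0.0, -1.0]]
ft_force: [-0.1, 0.6, 0.8]
width: 0.234
grip_force: 0.0
```

```bash
python3 -c "
from h import *
st()"
```

```text
t 18.93 st [   1.8 -318.6] z 228.4 yawerr 0.03 tilt [-0.  0.] F [-0.1  0.6  0.8] w 0.234 q [  4.  33.  28.  95. -18.  56.  34.]
```

>>> {"api": "arm_command", "payload": {
  "steps": [
    [[0,0,0,0,0,0.055,0.53],[0,0,0,0,0,0.055,0.53],[0,0,0,0,0,0.04,0.53],[0,0,0,0,0,0.02,0.53],[0,0,0,0.02,0,0,0.53]]
  ]
}}

```text
t: 19.55
position: [0.546, -0.2696, 0.0577]
eef_rot: [[0.085, 0.996, -0.001], [0.996, -0.085, -0.0], [-0.001, -0.001, -1.0]]
ft_force: [-0.7, 0.2, 1.0]
width: 0.234
grip_force: 0.0
```

>>> {"api": "arm_command", "payload": {
  "steps": [
    [[0,0,0,0.015,0,0,0.53],[0,0,0,0.015,0,0,0.53],[0,0,0,0.01,0,0,0.53],[0,0,0,0.01,0,0,0.53],[0,0,0,0.01,0,0,0.53]]
  ]
}}

```text
t: 20.18
position: [0.5514, -0.2091, 0.0586]
eef_rot: [[0.084, 0.996, 0.0], [0.996, -0.084, -0.0], [-0.0, 0.0, -1.0]]
ft_force: [1.1, -2.2, 0.7]
width: 0.235
grip_force: 0.9
```

>>> {"api": "arm_command", "payload": {
  "steps": [
    [[0,0,0,0.012,0,0,0.53],[0,0,0,0.012,0,0,0.53],[0,0,0,0.012,0,0,0.53],[0,0,0,0.012,0,0,0.53],[0,0,0,0.012,0,0,0.53]]
  ]
}}

```text
t: 20.8
position: [0.5563, -0.1488, 0.0583]
eef_rot: [[0.083, 0.997, -0.0], [0.997, -0.083, -0.0], [-0.0, -0.0, -1.0]]
ft_force: [1.9, -1.4, -0.4]
width: 0.23
grip_force: 1.0
```

```bash
python3 -c "
from h import *
st()"
```

```text
t 20.8 st [   1.3 -177. ] z 58.3 yawerr -0.01 tilt [-0. -0.] F [ 1.9 -1.4 -0.4] w 0.23 q [ -6.  44.  21. 107. -27.  34.  28.]
```

>>> {"api": "arm_command", "payload": {
  "steps": [
    [[0,0,0,0.006,0,0,0.53],[0,0,0,0.004,0,0,0.53],[0,0,0,0.002,0,0,0.53],[0,0,0,0.002,0,0,0.53],[0,0,0,0,0,0,0.53]]
  ]
}}

```text
t: 21.42
position: [0.5574, -0.1356, 0.0583]
eef_rot: [[0.083, 0.997, -0.0], [0.997, -0.083, 0.0], [0.0, -0.0, -1.0]]
ft_force: [-0.1, -0.3, 0.7]
width: 0.233
grip_force: 0.0
```

>>> {"api": "arm_command", "payload": {
  "steps": [
    [[0,0,0,0.001,0,0,0.53],[0,0,0,0.001,0,0,0.53],[0,0,0,0,0,0,0.53]]
  ]
}}

```text
t: 21.8
position: [0.5575, -0.1336, 0.0583]
eef_rot: [[0.083, 0.997, -0.0], [0.997, -0.083, 0.0], [0.0, -0.0, -1.0]]
ft_force: [-0.3, -1.0, -0.1]
width: 0.234
grip_force: 0.4
```

>>> {"api": "arm_command", "payload": {
  "steps": [
    [[0,0,0,0.001,0,0,0.53],[0,0,0,0,0,0,0.53]]
  ]
}}

```text
t: 22.05
position: [0.5577, -0.1326, 0.0583]
eef_rot: [[0.083, 0.997, -0.0], [0.997, -0.083, 0.0], [0.0, -0.0, -1.0]]
ft_force: [-0.7, -0.3, -0.8]
width: 0.236
grip_force: 0.3
```

>>> {"api": "arm_command", "payload": {
  "steps": [
    [[0,0,0,0.001,0,0,0.53],[0,0,0,0,0,0,0.53]]
  ]
}}

```text
t: 22.3
position: [0.5577, -0.1321, 0.0584]
eef_rot: [[0.084, 0.996, 0.0], [0.996, -0.084, -0.0], [-0.0, 0.0, -1.0]]
ft_force: [-2.3, -3.4, -1.8]
width: 0.238
grip_force: 2.1
```

>>> {"api": "arm_command", "payload": {
  "steps": [
    [[0,0,0,0.001,0,0,0.53],[0,0,0,0,0,0,0.53]]
  ]
}}

```text
t: 22.55
position: [0.5577, -0.132, 0.0584]
eef_rot: [[0.085, 0.996, 0.0], [0.996, -0.085, -0.002], [-0.002, 0.0, -1.0]]
ft_force: [-0.1, -9.1, -2.6]
width: 0.232
grip_force: 4.6
```

>>> {"api": "arm_command", "payload": {
  "steps": [
    [[0,0,0,0.001,0,0,0.53],[0,0,0,0,0,0,0.53]]
  ]
}}

```text
t: 22.8
position: [0.5577, -0.1319, 0.0584]
eef_rot: [[0.085, 0.996, 0.0], [0.996, -0.085, -0.003], [-0.003, 0.001, -1.0]]
ft_force: [-0.3, -13.3, -3.9]
width: 0.236
grip_force: 7.1
```

>>> {"api": "arm_command", "payload": {
  "steps": [
    [[0,0,0,-0.013,0,0,0.53],[0,0,0,-0.03,0,0,0.53],[0,0,0,0,0,-0.06,0.53],[0,0,0,0,0,-0.06,0.53],[0,0,0,0,0,-0.06,0.53]]
  ]
}}

```text
t: 23.42
position: [0.5541, -0.1727, 0.2404]
eef_rot: [[0.083, 0.997, -0.0], [0.997, -0.083, 0.0], [0.0, -0.0, -1.0]]
ft_force: [0.1, 0.8, 0.2]
width: 0.236
grip_force: 0.0
```

>>> {"api": "arm_command", "payload": {
  "steps": [
    [[0,0,0,-0.05,0,0,0.53],[0,0,0,-0.05,0,0,0.53],[0,0,0,-0.05,0,0,0.53],[0,0,0,0,0,0,0.53]]
  ]
}}

```text
t: 23.92
position: [0.5402, -0.3263, 0.2385]
eef_rot: [[0.089, 0.996, -0.0], [0.996, -0.089, -0.001], [-0.001, -0.0, -1.0]]
ft_force: [-0.9, 0.2, -0.6]
width: 0.234
grip_force: 0.0
```

```bash
python3 -c "
from h import *
st()
im=manip.get_image('side')
t=manip.get_image('top')
cv2.imwrite('pics/p7.png',np.hstack([cv2.resize(t[80:340,140:430],None,fx=1.37,fy=1.37),cv2.resize(im[140:400,190:480],None,fx=1.37,fy=1.37)]))"
```

```text
t 23.93 st [-1.000e-01 -3.552e+02] z 238.5 yawerr -0.31 tilt [-0.    -0.001] F [-0.9  0.2 -0.6] w 0.234 q [  6.  35.  30.  93. -20.  58.  38.]
```

View pics/p7.png

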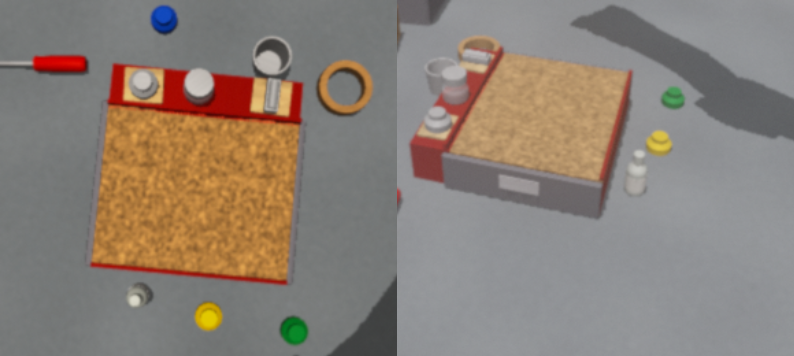

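Both trays stand flush at the board's ends, at about x = 97 and 297 in the top half, the cork is empty and everything else is in place.

```bash
python3 -c "
from cell import manip
print(manip.job_done())"
```

```text
the job is handed in; nothing more can be done
None
```

Job handed in at about 24 s: both round lugs were slid into the left tray and the bar lug into the right, both trays were pushed home to their stops, and nothing else was moved.

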